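# Load the turned ball and unclip its cassette

## Task

The turned wooden ball is finished and has to leave for polishing: lift it off its ring stand and lower it gently to the bottom of the deep light-grey cassette while that sits in its dock; let it go only once it is at the bottom, do not drop it in or press it down. Then pinch the cassette's two black side catches together, lift the cassette straight out of the dock with the ball inside, and finish while still holding it by the pinched catches, upright and still, its underside more than 10 cm above the bench. Leave the mallet, the glue bottle and the wood block where they are.

Things in the scene. Friction and masses are not known exactly. Their poses are not given: they have to be found in the camera images.
- ball: Loose turned wooden ball, 34 mm diameter, about 25 g. It rests on the ring stand, its centre 28.7 mm above the bench. The body's origin is on the ball's surface and turns with it: use ball_center.
- ball_center (a point): Centre of the ball.
- stand: Round dark-wood ring stand fixed to the bench, 31 mm outer diameter (narrower than the ball, so fingers pass down beside it), 16 mm high, with a 23 mm wide hole on whose rim the ball rests. Origin: centre of its underside on the bench.
- dock: Wooden dock fixed to the bench, 120 mm (its x) by 150 mm (its y), walls 34 mm high. Origin: centre of its underside. The cassette stands in it on a 6 mm base with 2 mm play all round. Steel keepers amid its +x and -x sides, also 34 mm high, overhang the cassette's catch teeth (2 mm slack): it lifts straight up only while both catches are pushed in.
- cassette: Loose light grey open-topped deep box, 46 mm (its x) by 116 mm (its y) by 62 mm high, inside 40 x 110 x 59 mm deep, about 180 g. Origin: centre of its underside, z up; in the dock it has the dock's yaw, its rim 68 mm above the bench. Fingers fit inside only when they close along its long (y) direction and are opened at most about 100 mm over their backs.
- cassette_in (a point): Centre of the cassette's inner floor (3 mm above its underside). The ball's centre is 17 mm above the floor when it lies there.
- catch_a_pad (a point): Centre of the outer face of the black catch pad on the cassette's +x side. The pad is 24 mm wide (along y) and 26 mm high, its centre 48 mm above the cassette's underside (54 mm above the bench in the dock). The two pads' outer faces are 68 mm apart released, 58 mm pushed fully in. Pinch along the cassette's x direction.
- catch_b_pad (a point): The same on the cassette's -x side.
- catch_a (a joint): Travel of the +x catch, m: 0 released (sprung out), 0.005 pushed fully in towards the cassette. The spring takes 2.8 N at the start and 6.8 N fully in; a stop carries any further grip. The tooth clears its keeper from about 0.003 on; it springs back when let go.
- catch_b (a joint): The same for the -x catch.
- mallet: Bystander: carver's mallet lying on the bench, head 70 x 130 x 50 mm, handle 150 mm along its +y. Origin: under the centre of the head. Leave alone.
- glue: Bystander: white glue bottle standing, 44 mm diameter, 110 mm high. Origin: centre of its base. Leave alone.
- block: Bystander: stepped, half-carved wood block, 70 x 60 mm, 50 mm high. Origin: centre of its underside. Leave alone.

How it is judged:
By the outcome, as a careful person would: the job done as asked, in the order asked, and still so for the second after the job is handed in, while the arm keeps its last pose, push and grip.
It also fails if it takes over 61 s, if anything falls off the work surface, if the arm or the gripper's body presses on something with over 40 N, if the wrist force passes 120 N, or if a joint passes its speed limit or range.

## Robot

A 6-joint arm with a two-finger parallel gripper is mounted at the origin on the work surface. World frame = base frame: x ahead of the robot, y to its left, z up, the work surface at z = 0. Lengths are in m, angles in rad, forces in N, time in s.
With the tool pointing down it reaches from about 0.3 to 0.825 m from the base axis. Payload 5.4 kg.
Tool frame: the origin (TCP) lies at the centre of the arm's flange, where the gripper is bolted on; the fingertips stand 190 mm ahead of it and the grasp point (between the pads) lies 171 mm ahead of it (arm.hold_point_z is the distance from the TCP to the grasp point, in m); z points along the fingers, y is the line along which they close (so a half turn about z gives the same grasp; the last joint's range is limited). The gripper opens to 92 mm and grips with 3 to 60 N. Pads are 20 mm wide; open, the fingers measure 128 mm over their backs; the gripper's body (75 mm by 189 mm) begins 69 mm behind the grasp point.
Start: joints at [1.043, 0.158, 1.597, -0, 1.386, -0.21], TCP at [0.18, 0.546, 0.405] pointing down, gripper open.
Joint ranges: [-2.91, 2.91], [-0.94, 2.29], [0.18, 2.7], [-1.29, 4.43], [0.17, 2.64], [-3, 3]. Speed limits (rad/s): [2.57, 2.57, 3.14, 3.14, 3.14, 3.14].

## Interface

Orientations are given as a unit quaternion [w, x, y, z].
In Python, from workcell import arm, camrig, order, sense gives the robot as it stands (arm), with the cameras (camrig), the readings as plain functions and the job (order).
- The arm moves only by the shell command python3 drive.py [OPENING] [FORCE], which reads ROWS from standard input. ROWS is a JSON object whose key "plan" holds a list of rows, 1 to 8 of them, each of 4 numbers: dx, dy, dz in m, then a turn about the tool's z in rad; each row is the pose to reach, as a shift and turn from the pose commanded when the command began, along the tool's axes at that moment; what a row does not reach only later rows make up. A row lasts 1/8 s, in which the tool goes at most 0.0625 m and 0.188 rad, less where a joint would pass 70% of its speed; a pose out of reach is approached as far as the arm can. OPENING is the opening from 0.0 (shut) to 1.0 (fully open), set as the command begins (- or left out keeps the last). The fingers move at their own pace and stop on an object; FORCE is the grip in N (left out, the last holds). Time passes only in rows, so rows that do not move let the fingers close. It prints the time, the measured TCP pose, the force, the opening and the grip force at its end. Input that does not fit is refused with a message, and nothing moves.
- sense(): the state, without advancing time (a new reading comes with each control period).
- camrig.read_camera(name): name is "scene" or "top" or "wrist"; returns the picture (400x640x3 uint8, red, green, blue); there is no depth.
- camrig.camera_params(name): a dict with "mtx" (3x3 intrinsics, pixels), "R" (3x3) and "t" (3): a world point X has camera coordinates R X + t. Camera axes: x right, y down, z forward; pixel columns grow to the right and rows downward; lengths in m; the calibration is good to about 2 mm. A picture is of the moment at which its call begins: read the wrist's pose just before it. camera_params takes no time and is no camera call; for the wrist camera it gives the pose at the moment of the call.
- order.sign_off(): hands the job in; it is judged then, once.
The state is a dict: "clock": time; "joint_pos": joint angles; "joint_velocities": joint speeds; "effort": joint torques, N m; "eef_pos": TCP position; "tcp_rot": TCP orientation; "wrist_force": force on the tool from outside, world axes, zero at the start; "ft_torque": the same for the moment, N m; "finger_gap": opening from 0.0 (shut) to 1.0 (fully open); "finger_force": force on a finger pad.
Only numpy, scipy, OpenCV 4.12 (cv2) and the standard library are available. Lean on these libraries where they do the work, as an engineer would, in place of code of your own. Each camera call takes 0.05 s, during which the arm holds its last target. There are 200 camera calls.

## Working session

There is one attempt and no reset: what is moved stays moved. The work goes in short steps, Python scripts to look and compute and a shell command to move; the robot and the scene stay as the last step left them, time stands still between calls to the robot, and variables do not carry over. Pictures are saved under pics/ and viewed, at most 10 in all, crops included, and the job is handed in when it is done.

```bash
ls; mkdir -p pics
python3 - <<'E'
from workcell import arm, camrig, order, sense
import cv2,numpy as np
s=sense();print(s)
for n in("scene","top"):
    im=camrig.read_camera(n);cv2.imwrite(f"pics/{n}0.png",im[:,:,::-1])
    p=camrig.camera_params(n);print(n,p)
print(camrig.camera_params("wrist"))
E
```

```text
drive.py
pics
workcell.py
{'clock': 0.0, 'joint_pos': array([ 1.04288035e+00,  1.59031791e-01,  1.59816211e+00,  5.61789031e-06,
        1.38619262e+00, -2.10082884e-01]), 'joint_velocities': array([-0.00164094, -0.00085389, -0.00039245,  0.00159079,  0.00013166,
        0.0010656 ]), 'effort': array([-6.92374397e-05, -3.85588145e+01, -3.22099507e+01,  7.00510573e-02,
        3.81695805e-02, -1.54290537e-04]), 'eef_pos': array([0.1795684 , 0.54596748, 0.40376342]), 'tcp_rot': array([-3.26082998e-04,  1.58248948e-01,  9.87398838e-01, -8.35563856e-04]), 'wrist_force': array([-0.1957412 ,  0.09342035,  0.5043671 ]), 'ft_torque': array([-0.0405468 , -0.03400037,  0.00240917]), 'finger_force': 0.0, 'finger_gap': 0.999781742101056}
scene {'mtx': array([[369.32826539,   0.        , 322.11231992],
       [  0.        , 369.32826539, 199.9265048 ],
       [  0.        ,   0.        ,   1.        ]]), 'R': array([[ 0.65414786,  0.75635005,  0.00501769],
       [ 0.64865885, -0.55757182, -0.51803027],
       [-0.3890145 ,  0.34212316, -0.85534757]]), 't': array([-0.38685364, -0.35379286,  1.10213517])}
top {'mtx': array([[361.27439626,   0.        , 322.60722234],
       [  0.        , 361.27439626, 196.08795099],
       [  0.        ,   0.        ,   1.        ]]), 'R': array([[ 0.00980459, -0.99994269, -0.00429919],
       [-0.99383521, -0.00926971, -0.11047919],
       [ 0.11043301,  0.00535589, -0.99386914]]), 't': array([0.01008594, 0.6422318 , 0.80585999])}
{'mtx': array([[309.32921002,   0.        , 316.65492825],
       [  0.        , 309.32921002, 200.26769451],
       [  0.        ,   0.        ,   1.        ]]), 'R': array([[ 0.31315913,  0.94969911, -0.0017231 ],
       [ 0.91110138, -0.2999187 ,  0.28274203],
       [ 0.26800306, -0.09011316, -0.95919444]]), 't': array([-0.57332889, -0.03188454,  0.39188206])}
```

View pics/scene0.png

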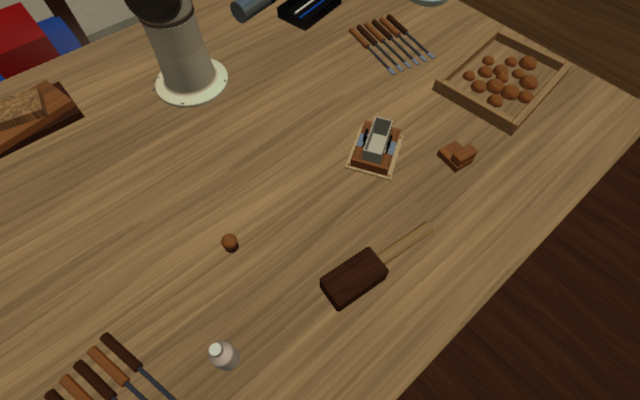

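View pics/top0.png

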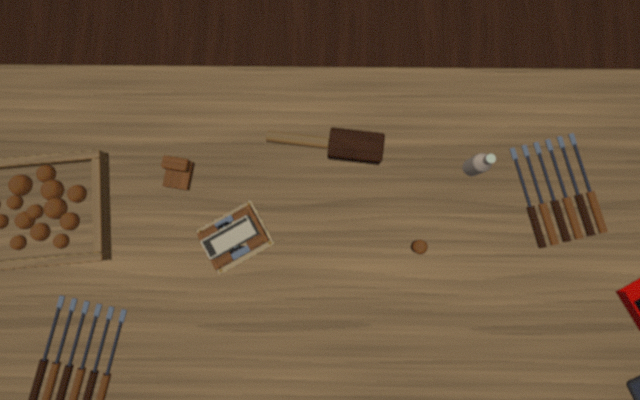

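The scene view shows the ball at about (230,242) and the cassette in its dock at about (377,143). In the top view the ball is at (419,247) and the cassette at (230,237). Next I'll triangulate the ball and take closer crops of the cassette.

```bash
cat > h.py <<'E'
import numpy as np,cv2
from workcell import arm, camrig, order, sense
from scipy.spatial.transform import Rotation as Ro
def ray(p,uv):
    d=p["R"].T@np.linalg.inv(p["mtx"])@np.array([*uv,1.]);return -p["R"].T@p["t"],d/np.linalg.norm(d)
def plane(p,uv,z):
    o,d=ray(p,uv);return o+d*(z-o[2])/d[2]
def tri(obs):
    A=np.zeros((3,3));b=np.zeros(3);R=[ray(*o) for o in obs]
    for o,d in R:
        M=np.eye(3)-np.outer(d,d);A+=M;b+=M@o
    x=np.linalg.solve(A,b);return x,[round(1e3*np.linalg.norm(np.cross(x-o,d)),1) for o,d in R]
def proj(p,X):
    c=p["mtx"]@(p["R"]@np.asarray(X)+p["t"]);return c[:2]/c[2]
def blob(im,near,r=20):
    "centroid of orange-brown saturated blob nearest 'near'"
    h=cv2.cvtColor(im,cv2.COLOR_RGB2HSV)
    m=((h[...,1]>150)&(h[...,0]<14)&(h[...,2]>40)).astype(np.uint8)
    n,l,st,c=cv2.connectedComponentsWithStats(m)
    k=[i for i in range(1,n) if st[i,4]>25 and np.hypot(*(c[i]-near))<r]
    k=max(k,key=lambda i:st[i,4]);return c[k],st[k]
def snap(n,name=None):
    s=sense();p=camrig.camera_params(n);im=camrig.read_camera(n)
    if name: cv2.imwrite(f"pics/{name}.png",im[:,:,::-1])
    return s,p,im
def totool(s,X):
    "world shift of hold point -> tool axes"
    R=Ro.from_quat(np.roll(s["tcp_rot"],-1)).as_matrix()
    return R.T@(np.asarray(X)-s["eef_pos"]-R[:,2]*arm.hold_point_z),R
E
python3 - <<'E'
from h import *
ps,pt=camrig.camera_params("scene"),camrig.camera_params("top")
S=cv2.imread("pics/scene0.png")[:,:,::-1];T=cv2.imread("pics/top0.png")[:,:,::-1]
for im,n in((S,(230,242)),(T,(419,247))): print(blob(im,n))
b=[blob(S,(230,242))[0],blob(T,(419,247))[0]]
print(tri([(ps,b[0]),(pt,b[1])]),plane(pt,b[1],.0287))
print(tri([(ps,(377,143)),(pt,(230,237))]))
for n,uv in(("glue",(477,165)),("mallet",(356,146)),("block",(178,173))):print(n,plane(pt,uv,.05))
a=cv2.resize(S[108:182,338:412],None,fx=5,fy=5,interpolation=2);c=cv2.resize(T[195:280,190:280],None,fx=4.35,fy=4.35,interpolation=2)
cv2.imwrite("pics/c0.png",np.hstack([a[:369],c[:369]])[:,:,::-1])
E
```

```text
(array([229.31972789, 242.51020408]), array([222, 235,  16,  16, 147], dtype=int32))Traceback (most recent call last):
  File "<stdin>", line 4, in <module>
  File "h.py", line 21, in blob
    k=max(k,key=lambda i:st[i,4]);return c[k],st[k]
ValueError: max() iterable argument is empty
```

Run:
```python
from h import *
ps,pt=camrig.camera_params("scene"),camrig.camera_params("top")
S=cv2.imread("pics/scene0.png")[:,:,::-1];T=cv2.imread("pics/top0.png")[:,:,::-1]
H=cv2.cvtColor(T,cv2.COLOR_RGB2HSV);print(H[247,405:435].tolist())
a=cv2.resize(S[108:182,338:412],None,fx=5,fy=5,interpolation=2);c=cv2.resize(T[195:280,190:280],None,fx=4.35,fy=4.35,interpolation=2)
cv2.imwrite("pics/c0.png",np.hstack([a[:369],c[:369]])[:,:,::-1])
print(tri([(ps,(377,143)),(pt,(230,237))]),tri([(ps,(229.5,242)),(pt,(419,247))]))
for n,uv in(("glue",(477,165)),("mallet",(356,146)),("block",(178,173))):print(n,plane(pt,uv,.05))
```

```text
[[17, 99, 129], [18, 97, 126], [17, 97, 126], [18, 98, 127], [18, 96, 122], [17, 99, 100], [17, 120, 68], [11, 148, 69], [14, 174, 95], [14, 172, 108], [15, 161, 109], [14, 146, 115], [15, 150, 112], [14, 155, 110], [14, 153, 115], [14, 153, 115], [12, 142, 117], [14, 149, 115], [12, 143, 116], [15, 162, 113], [14, 169, 113], [15, 150, 107], [14, 116, 110], [17, 100, 122], [17, 92, 128], [19, 94, 128], [16, 100, 132], [18, 99, 129], [17, 98, 130], [18, 98, 127]]
(array([0.54415396, 0.22769788, 0.03336794]), [np.float64(1.8), np.float64(1.8)]) (array([ 0.52602959, -0.20944926,  0.02404114]), [np.float64(0.9), np.float64(0.9)])
glue [ 0.71598313 -0.33929449  0.05      ]
mallet [ 0.7583446  -0.06030094  0.05      ]
block [0.69103896 0.35063472 0.05      ]
```

View pics/c0.png

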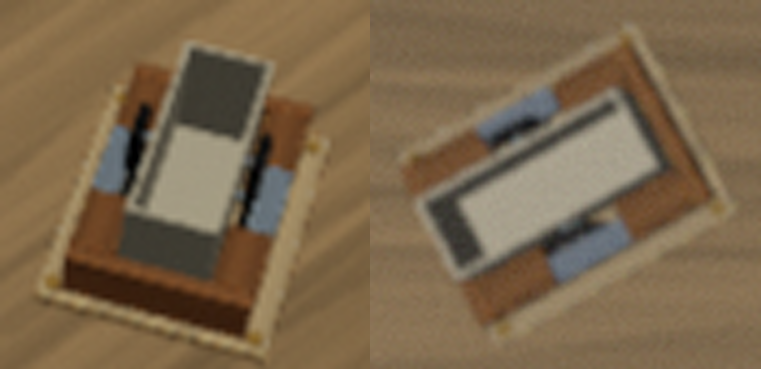

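Run:
```python
from h import *
s=sense();p=camrig.camera_params("wrist");C=-p["R"].T@p["t"]
_,R=totool(s,[0,0,0])
print("cam in tool",R.T@(C-s["eef_pos"]),"axes in tool\n",(p["R"]@R).round(3))
c=np.mean([[187,42],[274,64],[222,230],[125,205]],0)/5+[338,108]
t=np.mean([[42,198],[250,87],[296,170],[90,280]],0)/4.35+[190,195]
ps,pt=camrig.camera_params("scene"),camrig.camera_params("top")
print(tri([(ps,c),(pt,t)]),plane(pt,t,.068))
q=[plane(pt,np.array(k)/4.35+[190,195],.068) for k in([42,198],[250,87],[296,170],[90,280])]
print(np.round(q,4),[np.linalg.norm(q[i]-q[i-1]) for i in range(4)])
X=[.545,.228,.25];print("shift",totool(s,X)[0])
```

```text
cam in tool [ 0.07979148 -0.00067137  0.0199389 ] axes in tool
 [[-0.001  1.     0.   ]
 [-0.959 -0.001 -0.283]
 [-0.283 -0.     0.959]]
(array([0.54499675, 0.2225285 , 0.06789019]), [np.float64(0.1), np.float64(0.1)]) [0.54492769 0.22241604 0.068     ]
[[0.5371 0.287  0.068 ]
 [0.5946 0.183  0.068 ]
 [0.5525 0.1582 0.068 ]
 [0.4962 0.2608 0.068 ]] [np.float64(0.04859217634814605), np.float64(0.11882266788940352), np.float64(0.04882190460725928), np.float64(0.11702031098889232)]
shift [-0.44653685 -0.18758619 -0.01742076]
```

```bash
echo '{"plan": [[-0.056, -0.024, -0.002, -0.1], [-0.112, -0.048, -0.004, -0.2], [-0.168, -0.072, -0.006, -0.3], [-0.224, -0.096, -0.008, -0.4], [-0.28, -0.12, -0.01, -0.5], [-0.336, -0.144, -0.012, -0.6], [-0.392, -0.168, -0.014, -0.7], [-0.448, -0.192, -0.016, -0.81]]}' | python3 drive.py 0.8
echo '{"plan": [[0, 0, 0, 0], [0, 0, 0, 0], [0, 0, 0, 0], [0, 0, 0, 0]]}' | python3 drive.py
python3 - <<'E'
from h import *
s,p,im=snap("wrist","w1");print(s["eef_pos"],s["tcp_rot"],s["joint_pos"])
c=proj(p,[.545,.2225,.068]);print(c)
np.savez("w1.npz",**p)
E
```

```text
clock: 1.1
eef_pos: [0.5464, 0.2222, 0.4203]
tcp_rot: [-0.0, -0.245, 0.969, 0.0]
wrist_force: [-0.4, 1.8, -0.1]
finger_gap: 0.801
finger_force: 0.0
clock: 1.6
eef_pos: [0.5445, 0.2248, 0.4208]
tcp_rot: [-0.0, -0.244, 0.97, 0.0]
wrist_force: [0.2, 0.8, -0.0]
finger_gap: 0.798
finger_force: 0.0
[0.54445131 0.22482496 0.42075596] [-2.97291691e-05 -2.44390537e-01  9.69676886e-01  4.89622460e-05] [ 1.86606346e-01  1.83867645e-01  1.53635191e+00  9.52244946e-05
  1.42143835e+00 -1.87798640e+00]
[315.21919351 184.24430839]
```

View pics/w1.png

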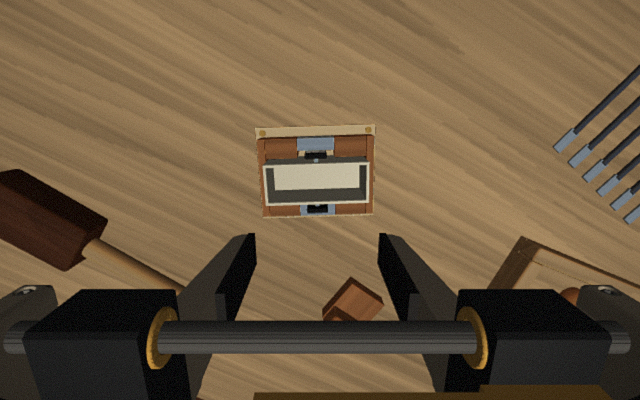

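The wrist view shows the cassette at about (316,184), lined up with the image axes. Its rim corners are near (263,163), (368,158), (370,203) and (266,206).

```bash
cat >> h.py <<'E'
def rim(im,p,near,z=.068,win=90):
    "outer rim of the light-grey cassette: rect corners cast on plane z"
    h=cv2.cvtColor(im,cv2.COLOR_RGB2HSV);u,v=map(int,near)
    m=((h[...,1]<60)&(h[...,2]>120)).astype(np.uint8)
    w=np.zeros_like(m);w[max(0,v-win):v+win,max(0,u-win):u+win]=1;m*=w
    m=cv2.morphologyEx(m,cv2.MORPH_CLOSE,np.ones((3,3)))
    cs=cv2.findContours(m,cv2.RETR_EXTERNAL,cv2.CHAIN_APPROX_NONE)[0]
    c=max(cs,key=lambda c:cv2.boundingRect(c)[2]*cv2.boundingRect(c)[3])
    P=np.array([plane(p,q,z)[:2] for q in c[:,0].astype(float)])
    (ctr,sz,a)=cv2.minAreaRect((P*1e4).astype(np.float32))
    b=cv2.boxPoints((ctr,sz,a))/1e4
    e=b[1]-b[0] if np.linalg.norm(b[1]-b[0])>np.linalg.norm(b[2]-b[1]) else b[2]-b[1]
    return np.array(ctr)/1e4,np.array(sz)/1e4,np.degrees(np.arctan2(e[1],e[0]))%180,cv2.boundingRect(c)
E
python3 - <<'E'
from h import *
im=cv2.imread("pics/w1.png")[:,:,::-1];p=dict(np.load("w1.npz"))
H=cv2.cvtColor(im,cv2.COLOR_RGB2HSV);print(H[150:215:2,290].tolist())
print(rim(im,p,(316,184)))
T=cv2.imread("pics/top0.png")[:,:,::-1];print(rim(T,camrig.camera_params("top"),(229,237),win=35))
s=sense();_,R=totool(s,[0,0,0]);print("tool y deg",np.degrees(np.arctan2(R[1,1],R[0,1])))
E
```

```text
[[12, 149, 125], [12, 166, 112], [12, 161, 109], [13, 159, 109], [14, 138, 96], [21, 51, 65], [20, 47, 65], [29, 41, 130], [23, 48, 197], [23, 46, 188], [22, 45, 188], [24, 45, 189], [23, 48, 185], [23, 45, 188], [22, 49, 189], [22, 48, 187], [22, 48, 192], [23, 41, 187], [23, 46, 189], [22, 46, 195], [28, 44, 70], [21, 64, 64], [18, 39, 66], [24, 38, 67], [30, 40, 64], [21, 63, 65], [25, 52, 127], [25, 47, 184], [12, 160, 123], [14, 158, 121], [13, 159, 117], [13, 162, 110], [13, 163, 111]]
(array([0.54792695, 0.2250866 ]), array([0.0636019 , 0.11519746]), np.float32(120.76868), (263, 159, 106, 57))
(array([0.54864165, 0.21898735]), array([0.04560065, 0.10388671]), np.float32(120.77653), (211, 216, 45, 40))
tool y deg 118.28507443414112
```

```bash
sed -i 's/(h\[...,1\]<60)&(h\[...,2\]>120)/(h[...,1]<75)\&(h[...,2]>vt)\&(h[...,0]<35)\&(h[...,0]>14)/; s/win=90)/win=90,vt=110)/' h.py
python3 - <<'E'
from h import *
im=cv2.imread("pics/w1.png")[:,:,::-1];p=dict(np.load("w1.npz"))
T=cv2.imread("pics/top0.png")[:,:,::-1];pt=camrig.camera_params("top")
for v in(90,110,130):print(rim(im,p,(316,184),vt=v),rim(T,pt,(229,237),win=35,vt=v-15))
E
```

```text
(array([0.54339702, 0.22225845]), array([0.05095903, 0.11528076]), np.float32(120.941956), (263, 160, 106, 46)) (array([0.54262593, 0.22298901]), array([0.06387897, 0.11959302]), np.float32(118.18046), (200, 215, 57, 44))
(array([0.54422368, 0.22307356]), array([0.0467001 , 0.11540735]), np.float32(120.109085), (263, 162, 106, 44)) (array([0.5413749 , 0.22243845]), array([0.06285178, 0.11907378]), np.float32(120.196625), (200, 215, 56, 44))
(array([0.5442981 , 0.22311553]), array([0.04623582, 0.11540093]), np.float32(120.119675), (263, 162, 106, 44)) (array([0.54611943, 0.22582566]), array([0.04880482, 0.11812114]), np.float32(120.4458), (200, 215, 56, 44))
```

Run:
```python
from h import *
s=sense();print(totool(s,[.526,-.2095,.15])[0])
```

```text
[ 0.22212302 -0.37356942  0.09936672]
```

```bash
echo '{"plan": [[0.028, -0.047, 0.012, -0.004], [0.056, -0.094, 0.025, -0.008], [0.083, -0.14, 0.037, -0.012], [0.111, -0.187, 0.05, -0.016], [0.139, -0.234, 0.062, -0.02], [0.167, -0.28, 0.075, -0.024], [0.195, -0.327, 0.087, -0.028], [0.222, -0.374, 0.099, -0.032]]}' | python3 drive.py 0.6
echo '{"plan": [[0, 0, 0, 0], [0, 0, 0, 0], [0, 0, 0, 0], [0, 0, 0, 0]]}' | python3 drive.py
python3 - <<'E'
from h import *
s,p,im=snap("wrist","w2");print(s["eef_pos"],s["tcp_rot"],s["joint_pos"])
np.savez("w2.npz",**p);print(proj(p,[.526,-.2095,.0287]))
E
```

```text
clock: 2.65
eef_pos: [0.5261, -0.2119, 0.3216]
tcp_rot: [0.0, -0.259, 0.966, -0.0]
wrist_force: [0.6, -0.2, -0.2]
finger_gap: 0.599
finger_force: 0.0
clock: 3.15
eef_pos: [0.5266, -0.2095, 0.3221]
tcp_rot: [0.0, -0.26, 0.966, -0.0]
wrist_force: [0.9, -0.6, 0.3]
finger_gap: 0.601
finger_force: 0.0
[ 0.52664342 -0.20950915  0.32212213] [ 2.31307917e-04 -2.59979469e-01  9.65614098e-01 -1.88874932e-04] [-5.91803311e-01  2.13471438e-01  1.70313743e+00  1.07457698e-04
  1.22439515e+00 -2.68863800e+00]
[317.98840737 199.26639151]
```

View pics/w2.png

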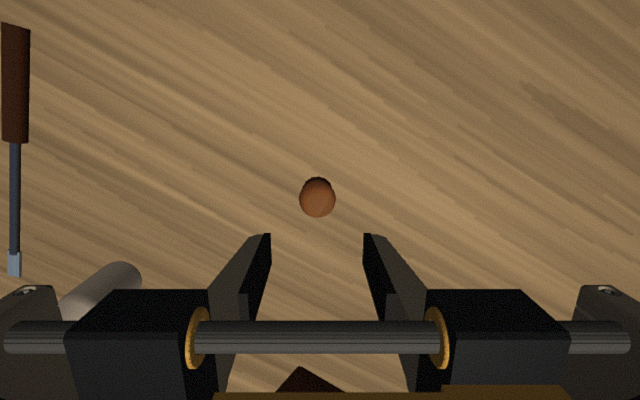

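The ball is at about (317,197), with the dark edge of the stand showing just above it. I'll triangulate it across all the views.

Run:
```python
from h import *
W=cv2.imread("pics/w2.png")[:,:,::-1];p=dict(np.load("w2.npz"))
ps,pt=camrig.camera_params("scene"),camrig.camera_params("top")
S=cv2.imread("pics/scene0.png")[:,:,::-1];T=cv2.imread("pics/top0.png")[:,:,::-1]
def ball(im,near,r,sat):
    h=cv2.cvtColor(im,cv2.COLOR_RGB2HSV);m=((h[...,0]<17)&(h[...,1]>sat)&(h[...,2]>60)).astype(np.uint8)
    k=np.zeros_like(m);cv2.circle(k,near,r,1,-1)
    m=cv2.morphologyEx(m*k,cv2.MORPH_OPEN,np.ones((3,3)))
    c=max(cv2.findContours(m,0,1)[0],key=cv2.contourArea)
    print(cv2.minEnclosingCircle(c),cv2.boundingRect(c));return np.array(cv2.minEnclosingCircle(c)[0])
w=ball(W,(317,197),35,150);a=ball(S,(230,242),16,150);t=ball(T,(419,247),16,130)
print(tri([(p,w),(pt,t),(ps,a)]),tri([(p,w),(pt,t)]),tri([(p,w),(ps,a)]),plane(p,w,.0287),plane(pt,t,.0287),plane(ps,a,.0287))
```

```text
((316.78570556640625, 198.7857208251953), 18.10551643371582) (299, 182, 36, 35)
((229.0, 241.0), 7.810349941253662) (222, 234, 15, 14)
((418.868408203125, 245.86842346191406), 7.44343376159668) (412, 240, 15, 14)
(array([ 0.5269546 , -0.20939859,  0.02800719]), [np.float64(1.3), np.float64(2.9), np.float64(2.0)]) (array([ 0.52876124, -0.2094969 ,  0.01937663]), [np.float64(0.3), np.float64(0.3)]) (array([ 0.52584843, -0.21052037,  0.02988921]), [np.float64(0.3), np.float64(0.3)]) [ 0.52615674 -0.21068936  0.0287    ] [ 0.52923449 -0.20725757  0.0287    ] [ 0.52517797 -0.21006383  0.0287    ]
```

Run:
```python
from h import *
s=sense();print(totool(s,[.526,-.2103,.035])[0])
```

```text
[ 0.00088887 -0.00011853  0.11562053]
```

```bash
echo '{"plan": [[0.001, 0, 0.03, 0], [0.001, 0, 0.06, 0], [0.001, 0, 0.08, 0], [0.001, 0, 0.095, 0], [0.001, 0, 0.108, 0], [0.001, 0, 0.1155, 0], [0.001, 0, 0.1155, 0], [0.001, 0, 0.1155, 0]]}' | python3 drive.py 0.6
echo '{"plan": [[0, 0, 0, 0], [0, 0, 0, 0], [0, 0, 0, 0], [0, 0, 0, 0], [0, 0, 0, 0], [0, 0, 0, 0]]}' | python3 drive.py 0.25 6
echo '{"plan": [[0, 0, 0, 0], [0, 0, 0, 0]]}' | python3 drive.py
```

```text
clock: 4.2
eef_pos: [0.5258, -0.2114, 0.2069]
tcp_rot: [0.0, -0.259, 0.966, -0.0]
wrist_force: [-0.2, -1.1, 0.4]
finger_gap: 0.598
finger_force: 0.0
clock: 4.95
eef_pos: [0.5255, -0.211, 0.2063]
tcp_rot: [-0.0, -0.259, 0.966, 0.0]
wrist_force: [-1.8, 3.5, 5.3]
finger_gap: 0.365
finger_force: 6.0
clock: 5.2
eef_pos: [0.5255, -0.2111, 0.2063]
tcp_rot: [-0.0, -0.259, 0.966, 0.0]
wrist_force: [-1.7, 3.4, 4.7]
finger_gap: 0.365
finger_force: 6.0
```

```bash
echo '{"plan": [[0, 0, -0.008, 0], [0, 0, -0.025, 0], [0, 0, -0.05, 0], [0, 0, -0.08, 0], [0, 0, -0.11, 0], [0, 0, -0.14, 0], [0, 0, -0.14, 0], [0, 0, -0.14, 0]]}' | python3 drive.py - 8
python3 - <<'E'
from h import *
s,p,im=snap("wrist","w3");print(s["finger_gap"],s["finger_force"],s["wrist_force"])
np.savez("w3.npz",**p)
R=totool(s,[0,0,0])[1];h=s["eef_pos"]+R[:,2]*arm.hold_point_z;print(h,proj(p,h))
print("to cassette",totool(s,[.5443,.2231,.16])[0],np.degrees(np.arctan2(R[1,1],R[0,1])))
E
```

```text
clock: 6.2
eef_pos: [0.5252, -0.2111, 0.3454]
tcp_rot: [-0.0, -0.259, 0.966, 0.0]
wrist_force: [0.1, -0.5, -0.8]
finger_gap: 0.362
finger_force: 8.0
0.361800700422197 8.00002008676529 [ 0.08434485 -0.53868632 -0.80236661]
[ 0.52506121 -0.21106194  0.17403   ] [318.09144695 263.27364272]
to cassette [-0.23390979  0.36626328  0.01417694] 120.02521575390769
```

View pics/w3.png

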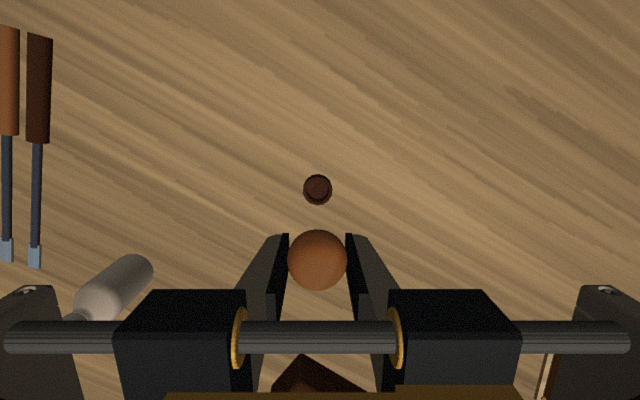

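The ball is held between the fingers, centred at about (317,260). The empty stand is at (317,189).

```bash
cat >> h.py <<'E'
def held(im,p,s):
    "ball in the grip, in tool axes relative to grasp point; height from its apparent size"
    h=cv2.cvtColor(im,cv2.COLOR_RGB2HSV);m=((h[...,0]<17)&(h[...,1]>150)&(h[...,2]>50)).astype(np.uint8)
    k=np.zeros_like(m);cv2.circle(k,(317,260),45,1,-1)
    m=cv2.morphologyEx(m*k,cv2.MORPH_OPEN,np.ones((5,5)))
    c=max(cv2.findContours(m,0,1)[0],key=cv2.contourArea);u,r=cv2.minEnclosingCircle(c)
    return u,r,[totool(s,plane(p,u,s["eef_pos"][2]-arm.hold_point_z-d))[0].round(4) for d in(.004,.0063,.009)]
E
python3 - <<'E'
from h import *
W=cv2.imread("pics/w3.png")[:,:,::-1];p=dict(np.load("w3.npz"));s=sense()
u,r,q=held(W,p,s);print(u,r,q)
d=np.linalg.norm(p["R"].T@p["t"]*-1-np.array([.525,-.211,.168]));print("expect r",309.3*.017/d)
E
```

```text
(316.50885009765625, 259.6220397949219) 30.322494506835938 [array([-0.0004, -0.0013,  0.004 ]), array([-0.0015, -0.0013,  0.0063]), array([-0.0029, -0.0013,  0.009 ])]
expect r 29.73456925782852
```

```bash
echo '{"plan": [[-0.029, 0.046, 0.002, 0], [-0.058, 0.092, 0.004, 0], [-0.087, 0.138, 0.006, 0], [-0.116, 0.184, 0.008, 0], [-0.145, 0.23, 0.01, 0], [-0.174, 0.276, 0.012, 0], [-0.203, 0.322, 0.014, 0], [-0.2325, 0.367, 0.014, 0]]}' | python3 drive.py
echo '{"plan": [[0, 0, 0, 0], [0, 0, 0, 0], [0, 0, 0, 0], [0, 0, 0, 0]]}' | python3 drive.py
python3 - <<'E'
from h import *
s,p,im=snap("wrist","w4");print(s["finger_gap"],s["wrist_force"],s["joint_pos"].round(3))
np.savez("w4.npz",**p)
n=proj(p,[.5443,.2231,.068]);print(n)
for v in(90,110,130):
  print(rim(im,p,n,vt=v))
print(held(im,p,s))
E
```

```text
clock: 7.25
eef_pos: [0.5423, 0.2246, 0.3302]
tcp_rot: [-0.002, -0.259, 0.966, 0.0]
wrist_force: [0.6, -0.8, 0.7]
finger_gap: 0.361
finger_force: 8.0
clock: 7.75
eef_pos: [0.5433, 0.2217, 0.3321]
tcp_rot: [-0.0, -0.258, 0.966, -0.0]
wrist_force: [0.2, -0.0, -0.2]
finger_gap: 0.362
finger_force: 8.0
0.36168455624469475 [ 0.24928084 -0.02411528 -0.15264734] [ 0.182  0.252  1.636 -0.     1.253 -1.911]
[318.39927112 211.79234669]
(array([0.54232002, 0.22213389]), array([0.0497229 , 0.11585529]), np.float32(119.88782), (248, 180, 142, 58))
(array([0.54411899, 0.22316782]), array([0.04557599, 0.11585454]), np.float32(119.88931), (248, 185, 142, 53))
(array([0.54411899, 0.22316782]), array([0.04557599, 0.11585454]), np.float32(119.88931), (248, 185, 142, 53))
((314.7764892578125, 258.3877258300781), 32.253929138183594, [array([ 0.0009, -0.0018,  0.004 ]), array([-0.0003, -0.0018,  0.0063]), array([-0.0017, -0.0019,  0.009 ])])
```

View pics/w4.png

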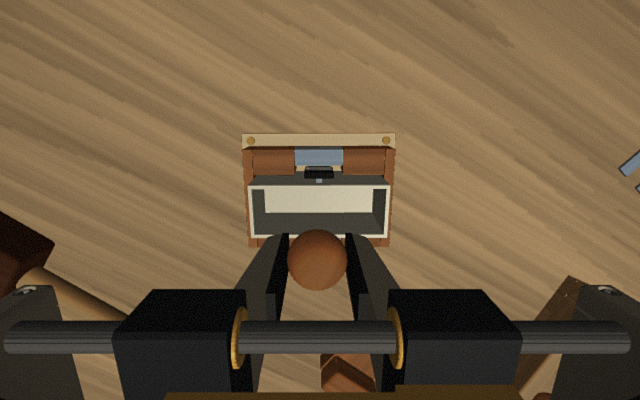

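```bash
echo '{"plan": [[0, 0.002, 0.02, 0], [0, 0.002, 0.04, 0], [0, 0.002, 0.055, 0], [0, 0.002, 0.065, 0], [0, 0.002, 0.075, 0], [0, 0.002, 0.085, 0], [0, 0.002, 0.085, 0], [0, 0.002, 0.085, 0]]}' | python3 drive.py
echo '{"plan": [[0, 0, 0.01, 0], [0, 0, 0.02, 0], [0, 0, 0.028, 0], [0, 0, 0.034, 0], [0, 0, 0.038, 0], [0, 0, 0.038, 0], [0, 0, 0.038, 0], [0, 0, 0.038, 0]]}' | python3 drive.py
python3 - <<'E'
from h import *
s=sense();print(totool(s,[.5441,.2232,.0326])[0],s["wrist_force"],s["ft_torque"],s["finger_gap"])
E
```

```text
clock: 8.8
eef_pos: [0.5423, 0.2247, 0.2476]
tcp_rot: [0.0, -0.259, 0.966, -0.0]
wrist_force: [-0.0, 0.3, -0.3]
finger_gap: 0.361
finger_force: 8.0
clock: 9.8
eef_pos: [0.5422, 0.2247, 0.2095]
tcp_rot: [0.0, -0.259, 0.966, -0.0]
wrist_force: [-1.0, -0.2, 0.2]
finger_gap: 0.363
finger_force: 8.0
[-0.00078821 -0.00216011  0.00555024] [-0.98172191 -0.23562889  0.22522689] [ 0.06225386  0.04093416 -0.01514823] 0.3625148917931091
```

```bash
echo '{"plan": [[0, 0, 0.001, 0], [0, 0, 0.002, 0], [0, 0, 0.003, 0], [0, 0, 0.0035, 0], [0, 0, 0.0035, 0], [0, 0, 0.0035, 0]]}' | python3 drive.py
echo '{"plan": [[0, 0, 0.0005, 0], [0, 0, 0.001, 0], [0, 0, 0.001, 0], [0, 0, 0.001, 0]]}' | python3 drive.py
```

```text
clock: 10.55
eef_pos: [0.5421, 0.2246, 0.2057]
tcp_rot: [0.0, -0.259, 0.966, -0.0]
wrist_force: [0.3, 0.7, -0.2]
finger_gap: 0.362
finger_force: 8.0
clock: 11.05
eef_pos: [0.5421, 0.2246, 0.2047]
tcp_rot: [0.0, -0.259, 0.966, 0.0]
wrist_force: [-0.9, -0.3, -0.6]
finger_gap: 0.362
finger_force: 8.0
```

```bash
echo '{"plan": [[0, 0, 0.0005, 0], [0, 0, 0.0005, 0], [0, 0, 0.0005, 0]]}' | python3 drive.py
python3 - <<'E'
from h import *
for i in range(3):
    s,p,im=snap("wrist","w5");print(s["wrist_force"],s["ft_torque"],s["eef_pos"])
E
```

```text
clock: 11.42
eef_pos: [0.5421, 0.2246, 0.2042]
tcp_rot: [-0.0, -0.259, 0.966, 0.0]
wrist_force: [0.5, 0.1, -0.3]
finger_gap: 0.36
finger_force: 8.0
[ 0.46527876  0.13874819 -0.26996677] [ 0.07143628  0.01652262 -0.01273003] [0.54206831 0.22460993 0.20417863]
[ 0.77552977 -0.96673272 -0.19657264] [ 0.03172794  0.04972826 -0.00984204] [0.54207088 0.22462722 0.204197  ]
[0.24990581 0.24701149 0.00219188] [ 0.01058995 -0.00700632 -0.01598773] [0.54206439 0.22463428 0.204222  ]
```

```bash
for i in 1 2; do echo '{"plan": [[0, 0, 0.0005, 0], [0, 0, 0.0005, 0], [0, 0, 0.0005, 0]]}' | python3 drive.py | grep -E 'eef|wrist'; done
```

```text
eef_pos: [0.5421, 0.2246, 0.2037]
wrist_force: [-0.6, 0.1, 0.4]
eef_pos: [0.5422, 0.2247, 0.2035]
wrist_force: [-0.6, 0.5, 1.3]
```

```bash
echo '{"plan": [[0, 0, 0, 0], [0, 0, 0, 0], [0, 0, 0, 0]]}' | python3 drive.py | grep wrist
echo '{"plan": [[0, 0, 0, 0], [0, 0, 0, 0], [0, 0, 0, 0], [0, 0, 0, 0]]}' | python3 drive.py 0.5
echo '{"plan": [[0, 0, -0.01, 0], [0, 0, -0.03, 0], [0, 0, -0.06, 0], [0, 0, -0.1, 0], [0, 0, -0.14, 0], [0, 0, -0.17, 0], [0, 0, -0.17, 0], [0, 0, -0.17, 0]]}' | python3 drive.py
python3 - <<'E'
from h import *
s,p,im=snap("wrist","w6");np.savez("w6.npz",**p)
n=proj(p,[.5443,.2231,.068])
for v in(90,110,130):print(rim(im,p,n,vt=v))
s,p,im2=snap("scene","s6");c=im2[100:190,330:420]
cv2.imwrite("pics/c6.png",np.hstack([im[:,130:510],cv2.resize(c,(400,400))])[:,:,::-1])
E
```

```text
wrist_force: [-0.3, 0.8, 3.0]
clock: 13.2
eef_pos: [0.542, 0.2246, 0.203]
tcp_rot: [-0.0, -0.259, 0.966, -0.0]
wrist_force: [-1.0, 0.2, 0.2]
finger_gap: 0.502
finger_force: 0.0
clock: 14.2
eef_pos: [0.5417, 0.2245, 0.3726]
tcp_rot: [-0.0, -0.259, 0.966, 0.0]
wrist_force: [-0.8, 0.2, 0.3]
finger_gap: 0.5
finger_force: 0.0
(array([0.54439312, 0.2232248 ]), array([0.04783897, 0.11590889]), np.float32(119.987595), (253, 174, 124, 49))
(array([0.54435571, 0.22320322]), array([0.04584653, 0.11590894]), np.float32(119.98748), (253, 175, 124, 47))
(array([0.54435571, 0.22320322]), array([0.04584653, 0.11590894]), np.float32(119.98748), (253, 175, 124, 47))
```

View pics/c6.png

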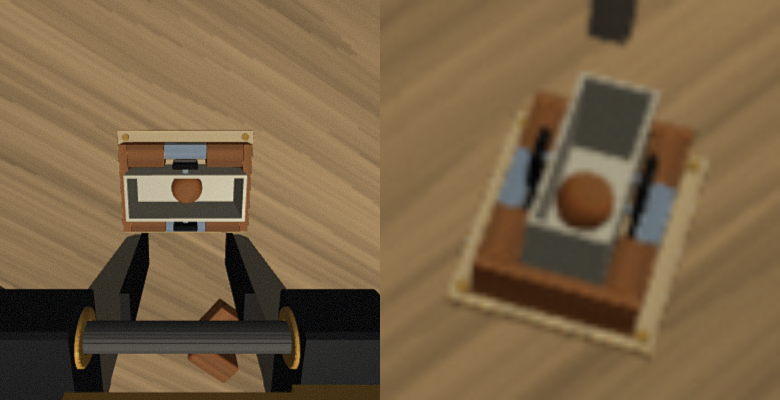

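The ball lies on the cassette floor at about (187,190) in the left crop, and the cassette hasn't moved. Next I turn a quarter turn and pinch.

Run:
```python
from h import *
s=sense();d,R=totool(s,[.5443,.2232,.13]);print(d,np.degrees(np.arctan2(R[1,1],R[0,1])))
```

```text
[-0.00240521 -0.0027422   0.07010612] 120.0304918319887
```

```bash
echo '{"plan": [[-0.0005, -0.0005, 0.01, 0.18], [-0.001, -0.001, 0.02, 0.36], [-0.0015, -0.0015, 0.03, 0.54], [-0.002, -0.002, 0.04, 0.72], [-0.0025, -0.0027, 0.05, 0.9], [-0.0025, -0.0027, 0.06, 1.08], [-0.0025, -0.0027, 0.065, 1.26], [-0.0025, -0.0027, 0.07, 1.44]]}' | python3 drive.py 1.0
echo '{"plan": [[0, 0, 0, 0.131], [0, 0, 0, 0.131], [0, 0, 0, 0.131], [0, 0, 0, 0.131], [0, 0, 0, 0.131]]}' | python3 drive.py
python3 - <<'E'
from h import *
s=sense();d,R=totool(s,[.5443,.2232,.058]);print(d,np.degrees(np.arctan2(R[1,1],R[0,1])))
s,p,im=snap("wrist","w7");n=proj(p,[.5443,.2232,.068]);print(n)
for v in(90,110,130):print(rim(im,p,n,vt=v))
E
```

```text
clock: 15.3
eef_pos: [0.545, 0.2234, 0.3013]
tcp_rot: [-0.001, 0.445, 0.896, -0.001]
wrist_force: [0.7, -0.3, 0.8]
finger_gap: 1.0
finger_force: 0.0
clock: 15.92
eef_pos: [0.5456, 0.2235, 0.3032]
tcp_rot: [0.0, 0.5, 0.866, -0.0]
wrist_force: [-0.4, -0.3, 0.2]
finger_gap: 1.002
finger_force: 0.0
[ 0.00034913 -0.00127612  0.07379687] 30.059164472600663
[315.37317773 220.37144651]
(array([0.54419004, 0.22359209]), array([0.052102  , 0.11646702]), np.float32(120.02658), (280, 140, 72, 150))
(array([0.54433892, 0.22328347]), array([0.04653958, 0.11579889]), np.float32(120.007256), (282, 141, 67, 149))
(array([0.54420371, 0.22320542]), array([0.0461969 , 0.11581195]), np.float32(119.990616), (282, 141, 67, 149))
```

View pics/w7.png

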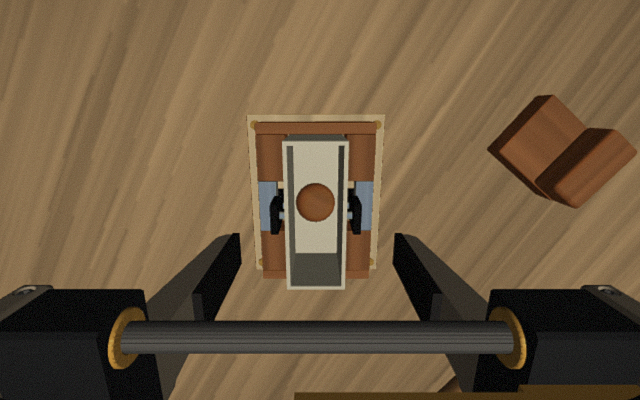

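The cassette is upright in view with the ball inside at (315,202). The black pads are at about (277,213) and (355,213), and the open fingers are outside them.

Run:
```python
from h import *
c,a=np.array([.5443,.2232]),np.radians(30);ax=np.array([np.cos(a),np.sin(a)])
p7=camrig.camera_params("wrist");p6=dict(np.load("w6.npz"))
I={6:cv2.imread("pics/w6.png"),7:cv2.imread("pics/w7.png")}
for sg in(1,-1):
    X=np.r_[c+sg*.032*ax,.064];ob=[]
    for k,p in((6,p6),(7,p7)):
        n=proj(p,X);m=(I[k].max(2)<38).astype(np.uint8);w=np.zeros_like(m);cv2.circle(w,tuple(int(x) for x in n),20,1,-1);m*=w
        nn,l,st,ce=cv2.connectedComponentsWithStats(m);j=1+np.argmax(st[1:,4]);print(k,n.round(),ce[j].round(1),st[j]);ob.append((p,ce[j]))
    x,r=tri(ob);d=x[:2]-c;print(x.round(4),r,"along x,y",(d@ax).round(4),(d@[-ax[1],ax[0]]).round(4))
```

```text
6 [315. 228.] [315. 226.] [304 222  23   9 192]
7 [358. 219.] [355.1 215.2] [348 198  14  36 349]
[0.5709 0.2391 0.0591] [np.float64(0.7), np.float64(0.7)] along x,y 0.031 0.0005
6 [315. 165.] [314.5 165.2] [302 161  26   9 185]
7 [273. 219.] [275.5 215.2] [270 199  14  35 351]
[0.5178 0.2079 0.0573] [np.float64(0.4), np.float64(0.4)] along x,y -0.0306 -0.0
```

The pads triangulate to ±31 mm about the centre, on the midline, with z about 0.058, as expected. Descending.

```bash
echo '{"plan": [[0, -0.001, 0.02, 0], [0, -0.001, 0.04, 0], [0, -0.001, 0.055, 0], [0, -0.001, 0.065, 0], [0, -0.001, 0.071, 0], [0, -0.001, 0.0735, 0], [0, -0.001, 0.0735, 0], [0, -0.001, 0.0735, 0]]}' | python3 drive.py
echo '{"plan": [[0, 0, 0, 0], [0, 0, 0, 0], [0, 0, 0, 0], [0, 0, 0, 0], [0, 0, 0, 0], [0, 0, 0, 0]]}' | python3 drive.py 0.5 30
echo '{"plan": [[0, 0, 0, 0], [0, 0, 0, 0], [0, 0, 0, 0]]}' | python3 drive.py
```

```text
clock: 16.98
eef_pos: [0.545, 0.2231, 0.2302]
tcp_rot: [0.0, 0.5, 0.866, 0.0]
wrist_force: [0.1, -0.0, 0.4]
finger_gap: 1.001
finger_force: 0.0
clock: 17.73
eef_pos: [0.5449, 0.2231, 0.2304]
tcp_rot: [0.0, 0.5, 0.866, 0.0]
wrist_force: [-2.6, -1.0, 5.2]
finger_gap: 0.608
finger_force: 30.0
clock: 18.1
eef_pos: [0.5449, 0.2231, 0.2304]
tcp_rot: [0.0, 0.5, 0.866, 0.0]
wrist_force: [-2.4, -0.2, 5.0]
finger_gap: 0.612
finger_force: 30.0
```

```bash
echo '{"plan": [[0, 0, -0.002, 0], [0, 0, -0.005, 0], [0, 0, -0.009, 0], [0, 0, -0.012, 0], [0, 0, -0.012, 0]]}' | python3 drive.py
```

```text
clock: 18.73
eef_pos: [0.5449, 0.2231, 0.242]
tcp_rot: [0.0, 0.5, 0.866, 0.0]
wrist_force: [-0.5, 0.4, -3.0]
finger_gap: 0.604
finger_force: 30.0
```

```bash
echo '{"plan": [[0, 0, -0.01, 0], [0, 0, -0.025, 0], [0, 0, -0.045, 0], [0, 0, -0.065, 0], [0, 0, -0.085, 0], [0, 0, -0.105, 0], [0, 0, -0.125, 0], [0, 0, -0.135, 0]]}' | python3 drive.py
echo '{"plan": [[0, 0, 0, 0], [0, 0, 0, 0], [0, 0, 0, 0], [0, 0, 0, 0], [0, 0, 0, 0], [0, 0, 0, 0]]}' | python3 drive.py
python3 - <<'E'
from h import *
s,p,im=snap("wrist");s2,p2,im2=snap("scene");print(s["joint_velocities"].round(4),s["wrist_force"],s["finger_gap"])
cv2.imwrite("pics/c8.png",np.hstack([im[:,130:510],cv2.resize(im2[40:190,310:460],(400,400))])[:,:,::-1])
E
```

```text
clock: 19.73
eef_pos: [0.545, 0.2231, 0.379]
tcp_rot: [0.001, 0.5, 0.866, 0.001]
wrist_force: [-0.4, -1.0, -2.3]
finger_gap: 0.605
finger_force: 30.0
clock: 20.48
eef_pos: [0.5447, 0.223, 0.3766]
tcp_rot: [-0.0, 0.5, 0.866, -0.0]
wrist_force: [0.2, 0.5, -2.2]
finger_gap: 0.605
finger_force: 30.0
[ 0.0002 -0.0012  0.0004 -0.0002  0.003  -0.0001] [ 0.15043519  0.46970227 -2.19975182] 0.6050516621809858
```

View pics/c8.png

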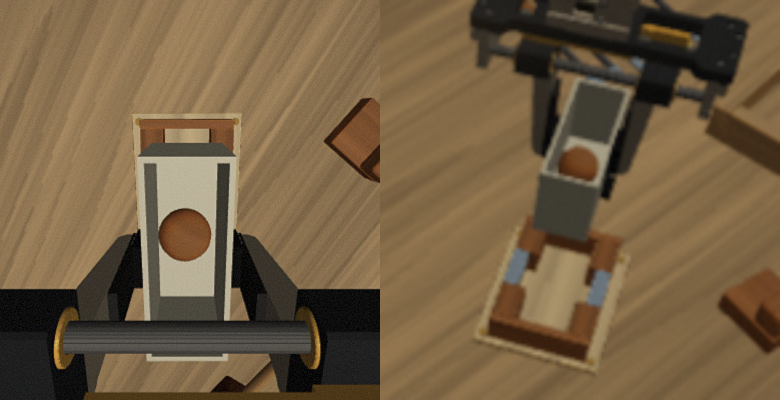

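The cassette is clear of the dock with the ball inside at (185,235) in the left crop. I'll check its tilt against the rim corners an upright cassette would show.

Run:
```python
from h import *
s,p,im=snap("wrist");c=np.array([.5445,.2231]);a=np.radians(30);x=np.array([np.cos(a),np.sin(a)]);y=np.array([-x[1],x[0]])
for i,j in((1,1),(-1,1),(1,-1),(-1,-1)):print(i,j,proj(p,np.r_[c+i*.023*x+j*.058*y,.2142])-[130,0])
```

```text
1 1 [236.77197263 156.94389519]
-1 1 [137.09074468 156.97200785]
1 -1 [227.46120331 361.03479839]
-1 -1 [146.42887084 361.03912259]
```

The predicted corners match the observed ones, (137,157), (236,157), (147,360) and (228,360), to within about a pixel, so the cassette is upright with its underside at about 0.15 m.

```bash
python3 -c "
from workcell import arm, camrig, order, sense
print(sense()['clock'],order.sign_off())"
```

```text
the job is handed in; nothing more can be done
20.625 None
```

The job is handed in at 20.6 s: the ball is on the cassette floor, and the cassette is held still and upright by its pinched catches, underside about 15 cm above the bench; the mallet, glue bottle and wood block were not touched.

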